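Gauge the channel depth of a sliding-door guide bar

ROBOT

A 7-joint arm with a two-finger parallel gripper is mounted at the origin on the work surface. World frame = base frame: x ahead of the robot, y to its left, z up, the work surface at z = 0. Lengths are in m, angles in rad, forces in N, time in s.
With the tool pointing down it reaches from about 0.35 to 0.9 m from the base axis. Payload 8.1 kg.
Tool frame: the origin (TCP) lies at the very end of the fingers, on their centre line; the grasp point (between the pads) lies 19 mm behind it; z points along the fingers, y is the direction in which the jaws open and shut (so a half turn about z gives the same grasp; the last joint's range is limited). The gripper opens to 92 mm and grips with 3 to 60 N. Pads are 19 mm wide; open, the fingers measure 130 mm over their backs; the gripper's body (75 mm by 190 mm) begins 47 mm behind the grasp point.
Start: joints at [-1.331, 0.434, 0.025, 1.573, -0.012, 1.134, -0.075], TCP at [0.21, 0.589, 0.227] pointing down, gripper open.
Joint ranges: [-2.62, 2.62], [-0.44, 2.09], [-1.27, 1.32], [0.08, 2.57], [-1.32, 4.46], [0.12, 2], [-2.74, 2.74]. Speed limits (rad/s): [2.22, 2.22, 3.01, 3.01, 3.14, 3.14, 3.14].

INTERFACE

Orientations are given as a rotation vector (axis times angle).
In Python, from cell import observe, get_image, sign_off gives the robot as it stands.
- The arm moves only by the tool arm_command, never from a script. Its argument "deltas" is a list of rows, each an object with "xyz": the shift along the tool's x, y, z in cm, a list of three; "turn": the turn about the tool's z in degrees; "jaw": the closure in counts, from 0 (fully open) to 255 (shut). A call has 1 to 5 rows; each row is the pose to reach, as a shift and turn from the pose measured when the call began, along the tool's axes at that moment; what a row does not reach only later rows make up. A row lasts 1/12 s, in which the tool goes at most 41.7 mm and 7.16 degrees, less where a joint would pass 70% of its speed; a pose out of reach is approached as far as the arm can. A call with a gripper value outside its range is refused whole. The fingers move at their own pace and stop on an object; "force" is the grip in N (left out, the last holds). Time passes only in rows, so rows that repeat a pose let the fingers close. It gives the time, the measured TCP pose, the force and the opening at its end, in the units of the state.
- observe(): the state, without advancing time (a new reading comes with each control period).
- get_image(name): name is "scene" or "top" or "wrist"; returns a dict with "frame" (400x640x3 uint8, red, green, blue), "depth" (400x640 float32, m along the optical axis (not along the pixel's ray), 0 where there is no reading), "camera_matrix" (3x3 intrinsics, pixels), "cam_to_world" (4x4, takes a point from camera to world coordinates). Camera axes: x right, y up, looking along -z (the intrinsics and any distortion apply to the point x, -y, -z); pixel columns grow to the right and rows downward; lengths in m; the calibration is good to about 2 mm. The wrist camera is an equidistant fisheye: a pixel r from the principal point sees the ray r / f radians off the axis. A picture is of the moment at which its call begins.
- sign_off(): hands the job in, once; it reports no verdict.
The state is a dict: "clock": time; "joints": joint angles; "dq": joint speeds; "joint_efforts": joint torques, N m; "position": TCP position; "ee_rot": TCP orientation; "force": force on the tool from outside, world axes, zero at the start; "ft_torque": the same for the moment, N m; "width": opening from 0.0 (shut) to 1.0 (fully open).
Only numpy, scipy, OpenCV 4.12 (cv2) and the standard library are available. Lean on these libraries where they do the work, as an engineer would, in place of code of your own. Each camera call takes 0.05 s, during which the arm holds its last target.

TASK

On the shop counter lie two aluminium guide bars for sliding doors: one with a single wide channel, one with two narrow channels. Take the depth gauge from its wooden stand and stand it square across the single wide channel, about midway along the bar, then press it down, without dropping it, until the sprung probe is on the channel floor and the foot sits flat on both edges of the bar. Leave it standing there, showing its reading, without shifting the bar or disturbing the other one.

Things in the scene. Friction and masses are not known exactly. Their poses are not given: they have to be found in the camera images.
- gauge: Upright depth gauge, 0.27 kg: steel foot 34 (x) x 76 (y) x 10 mm, on it a dark body 26 (x) x 42 (y), from 10 to 62 mm up, white scales on its y faces, thin rod above to 68 mm. Grip the body's x faces. Origin: centre of the foot's underside, z up; half a turn alike. Starts on a fixed wooden stand 60 (x) x 100 (y) x 30 mm high, same yaw, probe free in a hole 22 wide, 25 deep: lift it straight out.
- probe (a joint): How far the gauge's probe, a 6 mm pin below the foot's centre, is pushed up into the gauge (m): 0 = fully out, 18 mm below the foot; 0.018 = fully in, the rod on top then rising to 86 mm. Pushing it in takes 5 to 6 N, more than the gauge's weight; a brake keeps it where it was pushed. With the foot flat over the wide channel it reads 0.006.
- channel_bar: The bar to gauge: loose aluminium block 160 (x) x 80 (y) x 26 mm high, 0.73 kg, with ONE dark-floored channel 32 mm wide and 12 mm deep along the middle of its top, over its full length in x. Origin: centre of its underside, on the counter; z up. The foot's long side (gauge y) goes across the channel (bar y), so gauge x lies along bar x.
- twin_bar: The other bar, to be left alone: same outside size and material, 160 (x) x 80 (y) x 26 mm, but with TWO narrow dark-floored channels, each 16 mm wide and 7 mm deep, along x. Origin: centre of its underside. The two bars may lie in either place.
Mind the look-alikes: they are no part of the job. What is shaped like the gauge but turquoise is not meant. Leave any green look-alike of the channel_bar alone.

How it is judged:
By the outcome, as a careful person would: the job done as asked, in the order asked, and still so for the second after the job is handed in, with the robot touching nothing.
It also fails if it takes over 35 s, if anything falls off the work surface, if the arm or the gripper's body presses on something with over 40 N, if the wrist force passes 120 N, or if a joint passes its speed limit or range.

## Working session

There is one attempt and no reset: what is moved stays moved. The work goes in short steps, Python scripts to look and compute and a tool call to move; the robot and the scene stay as the last step left them, time stands still between calls to the robot, and variables do not carry over. Pictures are saved under pics/ and viewed, and the job is handed in when it is done.

Besides the shell and the picture viewer there is one more tool, called after "Call:" as name(argument=value, ...) on one line, values as JSON. arm_command: Moves the arm, as the interface text tells. Its arguments: {"type":"object","properties":{"deltas":{"type":"array","items":{"type":"object","properties":{"xyz":{"type":"array","items":{"type":"number"}},"turn":{"type":"number"},"jaw":{"type":"number"}}}},"force":{"type":"number"}},"required":["deltas"]}

```bash
mkdir -p pics; ls; cat > h.py <<'E'
import numpy as np, cv2
from scipy.spatial.transform import Rotation as R
from cell import observe, get_image
def cap(n,save=None):
    im=get_image(n)
    if save: cv2.imwrite(f'pics/{save}.png',im['frame'][:,:,::-1])
    return im
def cloud(im):
    d=im['depth'];K=im['camera_matrix'];T=im['cam_to_world']
    v,u=np.mgrid[:d.shape[0],:d.shape[1]]
    x=(u-K[0,2])/K[0,0]*d;y=(v-K[1,2])/K[1,1]*d
    P=np.stack([x,-y,-d,np.ones_like(d)],-1)@T.T
    P=P[...,:3]; P[d==0]=np.nan
    return P
E
python3 - <<'E'
from h import *
s=observe();print(s)
for n in('scene','top'):
    im=cap(n,n+'0');np.savez(f'{n}0.npz',**im);print(n,im['camera_matrix'],im['cam_to_world'])
E
```

```text
pics
{'clock': 0.0, 'joints': array([-1.33060389,  0.43520151,  0.02497443,  1.57409471, -0.01158266,
        1.13402213, -0.07510179]), 'dq': array([ 0.00040993, -0.00118894,  0.00041034,  0.00080165, -0.00144501,
        0.00016853,  0.00018739]), 'joint_efforts': array([ 7.87083954e-04, -6.67856669e+01,  9.85486172e-01, -3.14461756e+01,
       -6.06797612e-02,  4.30848997e-02,  1.76740873e-04]), 'position': array([0.20996041, 0.58812685, 0.22595927]), 'ee_rot': array([-5.35906873e-01, -3.09543233e+00,  2.47717156e-03]), 'force': array([ 0.6416491 , -1.02431327,  0.29990584]), 'ft_torque': array([ 0.00181949, -0.03286171,  0.03210209]), 'width': 1.0018313041479685}
scene [[502.59731692   0.         322.40344687]
 [  0.         502.59731692 198.78172992]
 [  0.           0.           1.        ]] [[-0.23533681 -0.73461738  0.63635988  1.19177947]
 [ 0.97188017 -0.18332527  0.14778626  0.11644249]
 [ 0.00809449  0.6532451   0.75710324  0.91262814]
 [ 0.          0.          0.          1.        ]]
top [[418.50764809   0.         319.58228391]
 [  0.         418.50764809 198.02024043]
 [  0.           0.           1.        ]] [[ 0.00992749  0.99628278 -0.08556907  0.3784068 ]
 [-0.99968213  0.00790515 -0.02394051 -0.07167538]
 [-0.02317508  0.08577954  0.99604457  0.98314749]
 [ 0.          0.          0.          1.        ]]
```

View pics/scene0.png

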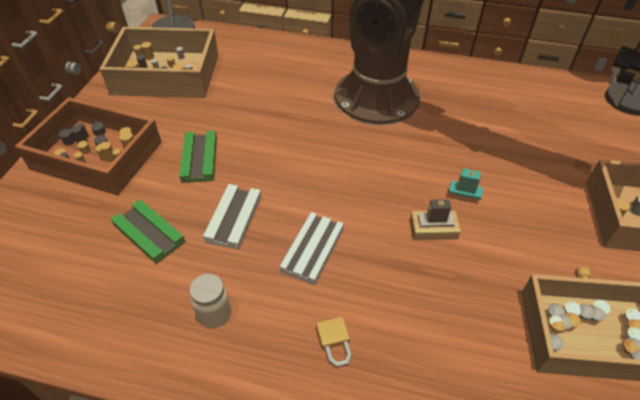

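View pics/top0.png

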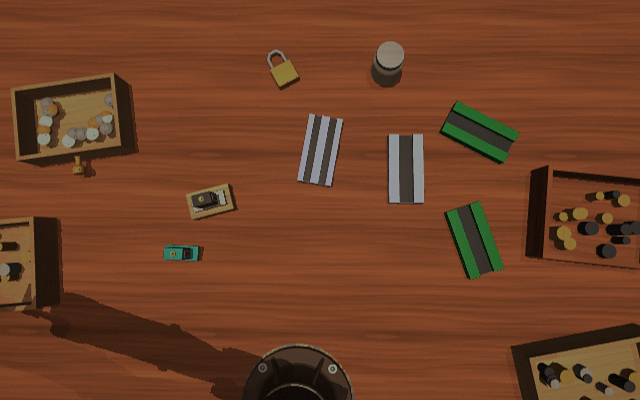

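The scene view shows the gauge (dark body) on its wooden stand at about (437,215) and a turquoise look-alike at (467,185). The silver single-channel bar is at (233,215), the silver twin bar at (312,247), and two green look-alikes at (198,156) and (148,230).
In the top view these are: gauge (208,200), turquoise (182,253), single-channel bar (406,168), twin bar (320,150), greens (480,132) and (473,240). Silver with one channel matches channel_bar, and the dark body on the wooden stand matches the gauge. I'll confirm both in an enlarged crop and measure them.

```bash
python3 - <<'E'
from h import *
im=np.load('top0.npz');f=im['frame'][:,:,::-1]
a=cv2.resize(f[120:280,150:250],None,fx=5,fy=5,interpolation=cv2.INTER_CUBIC)[:600]
a=cv2.resize(f[170:270,155:245],(400,444),interpolation=cv2.INTER_CUBIC)
b=cv2.resize(f[120:220,360:450],(400,444),interpolation=cv2.INTER_CUBIC)
cv2.imwrite('pics/crop.png',np.hstack([a,b]))
P=cloud(im)
print('table z',[np.round(P[v,u],4) for v,u in((300,320),(100,200),(230,350))])
for n,(u0,u1,v0,v1) in dict(bar=(375,435,120,215),twin=(290,350,100,200),gauge=(180,242,175,225)).items():
    Q=P[v0:v1,u0:u1].reshape(-1,3);z=Q[:,2]
    print(n,np.histogram(z[np.isfinite(z)],bins=np.arange(-.01,.12,.004)))
    for lo,hi in((.02,.032),(.008,.3),(.034,.046),(.085,.11),(.05,.2)):
        m=(z>lo)&(z<hi)
        if m.sum()>20:
            r=cv2.minAreaRect((Q[m,:2]*1000).astype(np.float32));print(n,lo,hi,m.sum(),np.round(r[0],1),np.round(r[1],1),round(r[2],1),'medz',np.median(z[m]))
E
```

```text
table z [array([ 0.2264, -0.0514, -0.0003]), array([0.6982, 0.2435, 0.0023]), array([ 0.3884, -0.12  , -0.0005])]
bar (array([   2,  436, 2347,  420,   21,  376,  562,   75,  713,  720,    5,
          0,    0,    0,    0,    0,    0,    0,    0,    0,    0,    0,
          0,    0,    0,    0,    0,    0,    0,    0,    0,    0]), array([-0.01 , -0.006, -0.002,  0.002,  0.006,  0.01 ,  0.014,  0.018,
        0.022,  0.026,  0.03 ,  0.034,  0.038,  0.042,  0.046,  0.05 ,
        0.054,  0.058,  0.062,  0.066,  0.07 ,  0.074,  0.078,  0.082,
        0.086,  0.09 ,  0.094,  0.098,  0.102,  0.106,  0.11 ,  0.114,
        0.118]))
bar 0.02 0.032 1480 [ 531.5 -246.2] [160.7  80.8] 0.2 medz 0.025955742527147774
bar 0.008 0.3 2461 [ 531.5 -246.2] [160.6  80.9] 0.3 medz 0.024185295568510234
twin (array([   2,  654, 2625,  335,   11,    4,  247,  675,  874,  547,    9,
          0,    0,    0,    0,    0,    0,    0,    0,    0,    0,    0,
          0,    0,    0,    0,    0,    0,    0,    0,    0,    0]), array([-0.01 , -0.006, -0.002,  0.002,  0.006,  0.01 ,  0.014,  0.018,
        0.022,
[... 586 characters left out ...]
0,    0]), array([-0.01 , -0.006, -0.002,  0.002,  0.006,  0.01 ,  0.014,  0.018,
        0.022,  0.026,  0.03 ,  0.034,  0.038,  0.042,  0.046,  0.05 ,
        0.054,  0.058,  0.062,  0.066,  0.07 ,  0.074,  0.078,  0.082,
        0.086,  0.09 ,  0.094,  0.098,  0.102,  0.106,  0.11 ,  0.114,
        0.118]))
gauge 0.02 0.032 579 [450.7 205.2] [ 60.7 100.9] 15.1 medz 0.028899403757132736
gauge 0.008 0.3 1213 [450.7 205.1] [ 60.7 101.1] 15.1 medz 0.03148971929045874
gauge 0.034 0.046 214 [456.1 207. ] [46.1 76.6] 15.7 medz 0.03895120924474077
gauge 0.085 0.11 240 [450.5 205.3] [25.9 42.3] 15.1 medz 0.09104855665725847
gauge 0.05 0.2 329 [450.6 204.4] [26.2 44.1] 15.1 medz 0.08998632136880624
```

View pics/crop.png

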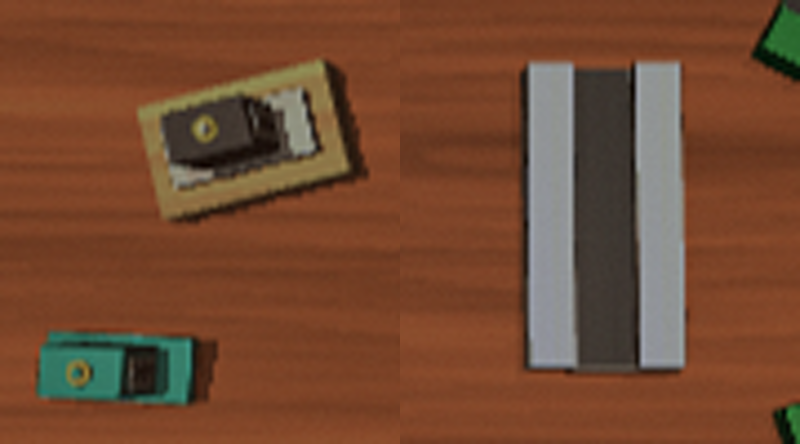

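The crops confirm it: the dark gauge is on the wooden stand, and the silver bar has a single channel. Measured sizes are bar 160.7×80.8, stand 60.7×100.9 and body 25.9×42.3 mm, with heights 26 and 91 mm, all matching the spec. Next I'll work out the approach.

```bash
cat >> h.py <<'E'
def go(x,y,z,yaw):
    """needed delta (tool axes cm, turn deg) so that tool y axis is along world yaw(deg, mod 180), pointing down"""
    s=observe();Rm=R.from_rotvec(s['ee_rot']).as_matrix()
    d=Rm.T@(np.array([x,y,z])-s['position'])*100
    cy=np.degrees(np.arctan2(Rm[1,1],Rm[0,1]))
    t=-((yaw-cy+90)%180-90)
    print('t',round(s['clock'],2),'pos',np.round(s['position'],4),'yaw_y',round(cy,2),'zaxis',np.round(Rm[:,2],3),'d cm',np.round(d,2),'turn',round(t,2),'j7',round(s['joints'][6],2),'F',np.round(s['force'],1),'w',round(s['width'],3))
E
python3 -c "
from h import *
go(.4505,.2053,.15,15.1)
"
```

```text
t 0.1 pos [0.21   0.5882 0.226 ] yaw_y 70.35 zaxis [-0.    -0.001 -1.   ] d cm [-35.52 -27.96   7.65] turn 55.25 j7 -0.08 F [-0.4 -0.6 -0.3] w 0.998
```

Call:
arm_command(deltas=[{"xyz":[-3,-2.2,0],"turn":6,"jaw":80},{"xyz":[-6,-4.5,0],"turn":12,"jaw":80},{"xyz":[-9,-7,0],"turn":18,"jaw":80},{"xyz":[-12,-9.3,0],"turn":24,"jaw":80},{"xyz":[-15,-11.7,0],"turn":30,"jaw":80}], force=25)

```text
clock: 0.52
position: [0.3124, 0.4258, 0.2259]
ee_rot: [1.326, 2.848, -0.003]
force: [1.2, -0.8, 0.4]
width: 0.706
```

```bash
python3 -c "
from h import *
go(.4505,.2053,.15,15.1)
"
```

```text
t 0.52 pos [0.3124 0.4258 0.2259] yaw_y 40.07 zaxis [-0.001 -0.002 -1.   ] d cm [-25.75  -3.61   7.62] turn 24.97 j7 -0.28 F [ 1.2 -0.8  0.4] w 0.706
```

Call:
arm_command(deltas=[{"xyz":[-4,-0.6,0],"turn":6,"jaw":80},{"xyz":[-8,-1.1,0],"turn":12,"jaw":80},{"xyz":[-12,-1.7,1],"turn":18,"jaw":80},{"xyz":[-16,-2.2,2],"turn":23,"jaw":80},{"xyz":[-19,-2.7,3],"turn":25,"jaw":80}])

```text
clock: 0.93
position: [0.4155, 0.2597, 0.196]
ee_rot: [1.919, 2.485, -0.002]
force: [0.3, 0.2, 0.2]
width: 0.688
```

```bash
python3 -c "
from h import *
go(.4505,.2053,.15,15.1)
"
```

```text
t 0.93 pos [0.4155 0.2597 0.196 ] yaw_y 14.64 zaxis [ 0.    -0.002 -1.   ] d cm [-6.14  2.01  4.61] turn -0.46 j7 -0.3 F [0.3 0.2 0.2] w 0.688
```

Call:
arm_command(deltas=[{"xyz":[-3,1,1],"turn":-0.5,"jaw":80},{"xyz":[-5,1.7,2.5],"turn":-0.5,"jaw":80},{"xyz":[-6.1,2,4],"turn":-0.5,"jaw":80},{"xyz":[-6.1,2,4.6],"turn":-0.5,"jaw":80},{"xyz":[-6.1,2,4.6],"turn":-0.5,"jaw":80}])

```text
clock: 1.35
position: [0.4494, 0.2049, 0.1487]
ee_rot: [1.911, 2.493, -0.007]
force: [0.2, 1.0, 0.5]
width: 0.684
```

```bash
python3 -c "
from h import *
im=cap('wrist','w1');cap('scene','s1');np.savez('w1.npz',**im);print(im['camera_matrix'],im['cam_to_world'])
go(.4505,.2053,.05,15.1)
"
```

```text
[[309.70691629   0.         323.1355065 ]
 [  0.         309.70691629 205.88008318]
 [  0.           0.           1.        ]] [[ 0.96591548 -0.25052427 -0.06515275  0.43183296]
 [ 0.25882347  0.9306055   0.25881232  0.27322546]
 [-0.00420726 -0.26685389  0.96372782  0.30714332]
 [ 0.          0.          0.          1.        ]]
t 1.45 pos [0.4498 0.2067 0.1502] yaw_y 15.21 zaxis [-0.001 -0.002 -1.   ] d cm [-0.14  0.04 10.02] turn 0.11 j7 -0.12 F [ 0.6 -0.3  1. ] w 0.689
```

View pics/w1.png

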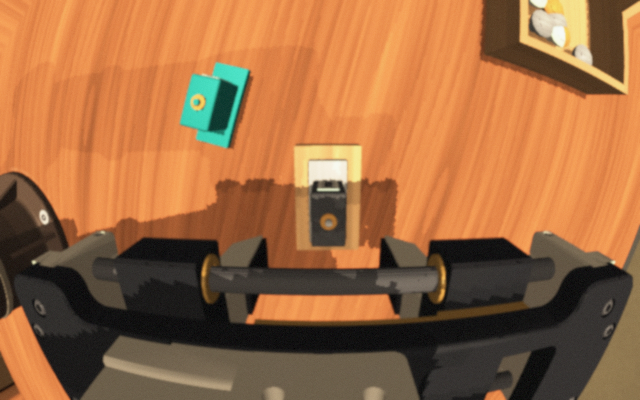

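View pics/s1.png

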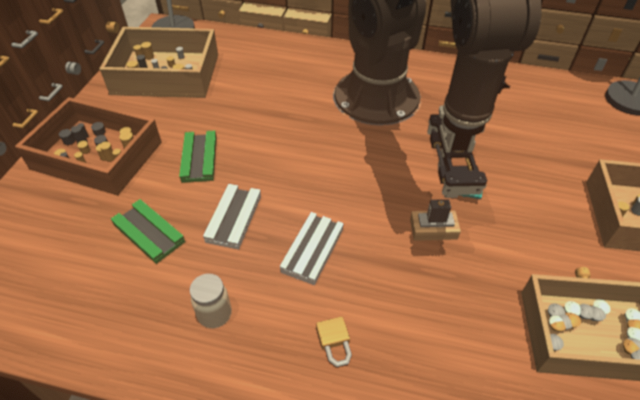

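The wrist view shows the gauge body at about (328,215), centred between the fingers at (243,275) and (403,275). In the scene view the gripper looks off to the right at about (463,185), so I'll project the TCP to check.

```bash
python3 -c "
from h import *
im=np.load('scene0.npz')
def pr(p):
    T=np.linalg.inv(im['cam_to_world']);q=T[:3,:3]@p+T[:3,3];K=im['camera_matrix'];return np.round([K[0,0]*q[0]/-q[2]+K[0,2],K[1,1]*-q[1]/-q[2]+K[1,2]],1)
for p in ([.4498,.2067,.1502],[.4498,.2067,.25],[.4505,.2053,.092],[.5315,-.246,.026],[0,0,0]): print(p,pr(np.array(p)))
P=cloud(im)
print(P[203,437],P[213,233])
"
python3 - <<'E'
import cv2
a=cv2.imread('pics/s1.png')[100:260,380:540]
cv2.imwrite('pics/s1c.png',cv2.resize(a,(600,600),interpolation=cv2.INTER_CUBIC))
E
```

```text
[0.4498, 0.2067, 0.1502] [446.7 184. ]
[0.4498, 0.2067, 0.25] [456.9 148.7]
[0.4505, 0.2053, 0.092] [440.7 202.4]
[0.5315, -0.246, 0.026] [232.8 210.9]
[0, 0, 0] [377.2  95.7]
[0.4550612  0.19761686 0.09307895] [ 0.52801757 -0.2485541   0.0136488 ]
```

View pics/s1c.png

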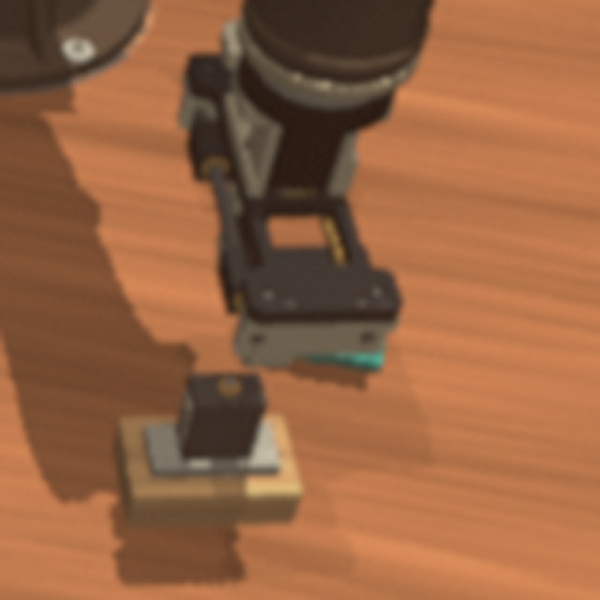

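```bash
python3 -c "
from h import *
im=cap('scene','s2');P=cloud(im)
Q=P[90:215,400:510].reshape(-1,3);Q=Q[np.isfinite(Q[:,0])]
c,s=np.cos(np.radians(15.1)),np.sin(np.radians(15.1))
d=Q-np.array([.4505,.2053,0]);L=np.c_[d[:,:2]@np.array([[c,-s],[s,c]]),d[:,2]]*1000
L=L[(L[:,2]>110)]
for z in range(140,320,12):
    m=abs(L[:,2]-z)<6
    if m.sum()>5: print(z,m.sum(),np.round(np.percentile(L[m,:2],[2,50,98],axis=0)).tolist())
w=np.load('w1.npz');T=np.linalg.inv(w['cam_to_world'])
for p in([.4498,.2067,.1502],[.4505,.2053,.092],[.4498,.2067,.17]):
    q=T[:3,:3]@np.array(p)+T[:3,3]; v=np.array([q[0],-q[1],-q[2]]);th=np.arctan2(np.hypot(v[0],v[1]),v[2]);r=309.7*th;k=v[:2]/np.hypot(*v[:2]);print(p,k*r+[323.1,205.9])
"

```

```text
164 43 [[-48.0, -11.0], [45.0, -6.0], [49.0, 10.0]]
176 15 [[-43.0, -11.0], [-33.0, -1.0], [48.0, 7.0]]
188 10 [[-36.0, -7.0], [-33.0, -4.0], [-31.0, 9.0]]
200 16 [[-50.0, -12.0], [-36.0, -9.0], [-31.0, -6.0]]
212 34 [[-82.0, -35.0], [84.0, -12.0], [86.0, 29.0]]
224 273 [[-82.0, -36.0], [84.0, -19.0], [87.0, 35.0]]
236 491 [[-83.0, -36.0], [32.0, -27.0], [91.0, 30.0]]
248 335 [[-75.0, -36.0], [57.0, -4.0], [94.0, 33.0]]
260 1097 [[-88.0, -36.0], [64.0, -8.0], [94.0, 33.0]]
272 191 [[-42.0, -24.0], [12.0, -10.0], [17.0, 25.0]]
284 140 [[-7.0, -22.0], [12.0, -2.0], [17.0, 25.0]]
296 92 [[5.0, -22.0], [13.0, -5.0], [17.0, 22.0]]
308 78 [[-43.0, -37.0], [8.0, -34.0], [18.0, 34.0]]
[0.4498, 0.2067, 0.1502] [324.54427257 250.37301181]
[0.4505, 0.2053, 0.092] [324.95469917 220.23750551]
[0.4498, 0.2067, 0.17] [324.54850527 266.4423447 ]
```

The depth data puts the fingers at x ±48 mm and y ±11 mm around the gauge axis, so they are centred. Descending.

Call:
arm_command(deltas=[{"xyz":[-0.1,0.05,2.5],"turn":0,"jaw":80},{"xyz":[-0.1,0.05,5],"turn":0,"jaw":80},{"xyz":[-0.1,0.05,7.5],"turn":0,"jaw":80},{"xyz":[-0.1,0.05,9.3],"turn":0,"jaw":80},{"xyz":[-0.1,0.05,10.1],"turn":0,"jaw":80}])

```text
clock: 1.92
position: [0.4496, 0.2071, 0.0482]
ee_rot: [-1.904, -2.499, 0.004]
force: [0.0, -0.2, 0.1]
width: 0.686
```

Call:
arm_command(deltas=[{"xyz":[0,0,0.2],"turn":0,"jaw":80},{"xyz":[0,0,0.2],"turn":0,"jaw":80}])

```text
clock: 2.08
position: [0.4494, 0.208, 0.0464]
ee_rot: [-1.902, -2.5, 0.004]
force: [0.6, -0.5, 0.3]
width: 0.688
```

```bash
python3 -c "
from h import *
go(.4505,.2053,.049,15.1)
cap('wrist','w2')
"
```

```text
t 2.08 pos [0.4494 0.208  0.0464] yaw_y 15.45 zaxis [-0.002 -0.002 -1.   ] d cm [-0.29  0.04 -0.26] turn 0.35 j7 -0.03 F [ 0.6 -0.5  0.3] w 0.688
```

View pics/w2.png

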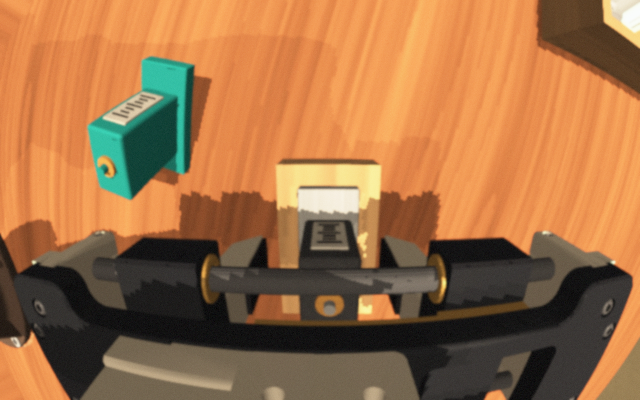

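The wrist view shows the body at about (330,260) between the fingers, square to them. I'll trim the pose by a few millimetres and close.

Call:
arm_command(deltas=[{"xyz":[-0.3,0.05,-0.2],"turn":0.3,"jaw":80},{"xyz":[-0.3,0.05,-0.2],"turn":0.3,"jaw":80},{"xyz":[-0.3,0.05,-0.2],"turn":0.3,"jaw":140},{"xyz":[-0.3,0.05,-0.2],"turn":0.3,"jaw":170},{"xyz":[-0.3,0.05,-0.2],"turn":0.3,"jaw":200}], force=30)

```text
clock: 2.55
position: [0.4513, 0.2053, 0.0493]
ee_rot: [1.91, 2.494, -0.001]
force: [0.3, -1.3, -0.3]
width: 0.518
```

Call:
arm_command(deltas=[{"xyz":[0,0,0],"turn":0,"jaw":255},{"xyz":[0,0,0],"turn":0,"jaw":255},{"xyz":[0,0,0],"turn":0,"jaw":255},{"xyz":[0,0,0],"turn":0,"jaw":255}])

```text
clock: 2.88
position: [0.4515, 0.2054, 0.0493]
ee_rot: [1.909, 2.494, -0.001]
force: [0.2, 0.4, 0.2]
width: 0.284
```

```bash
python3 -c "
from h import *
go(.4505,.2053,.049,15.1)
"
```

```text
t 2.88 pos [0.4515 0.2054 0.0493] yaw_y 15.12 zaxis [ 0.    -0.001 -1.   ] d cm [ 0.02 -0.1   0.03] turn 0.02 j7 -0.03 F [0.2 0.4 0.2] w 0.284
```

The opening is 0.284 × 92 = 26 mm, which is the body width. Lifting straight up.

Call:
arm_command(deltas=[{"xyz":[0,0,0],"turn":0,"jaw":255},{"xyz":[0,0,-0.5],"turn":0,"jaw":255},{"xyz":[0,0,-1.5],"turn":0,"jaw":255},{"xyz":[0,0,-2.5],"turn":0,"jaw":255},{"xyz":[0,0,-3.5],"turn":0,"jaw":255}])

```text
clock: 3.3
position: [0.4515, 0.2053, 0.0855]
ee_rot: [1.91, 2.494, -0.001]
force: [-0.5, -0.4, -3.0]
width: 0.282
```

Call:
arm_command(deltas=[{"xyz":[0,0,-2],"turn":0,"jaw":255},{"xyz":[0,0,-4],"turn":0,"jaw":255},{"xyz":[0,0,-6],"turn":0,"jaw":255},{"xyz":[0,0,-7],"turn":0,"jaw":255},{"xyz":[0,0,-7],"turn":0,"jaw":255}])

```text
clock: 3.72
position: [0.4528, 0.2061, 0.1582]
ee_rot: [1.909, 2.493, 0.007]
force: [0.6, -0.2, -1.6]
width: 0.283
```

```bash
python3 -c "
from h import *
im=cap('scene','s3');np.savez('s3.npz',**im)
go(.5315,-.2462,.15,0.25)
"
```

```text
t 3.77 pos [0.452  0.2058 0.1566] yaw_y 15.13 zaxis [ 0.002  0.001 -1.   ] d cm [-45.71  -4.13   0.63] turn 14.88 j7 -0.12 F [ 0.4  0.8 -3. ] w 0.281
```

View pics/s3.png

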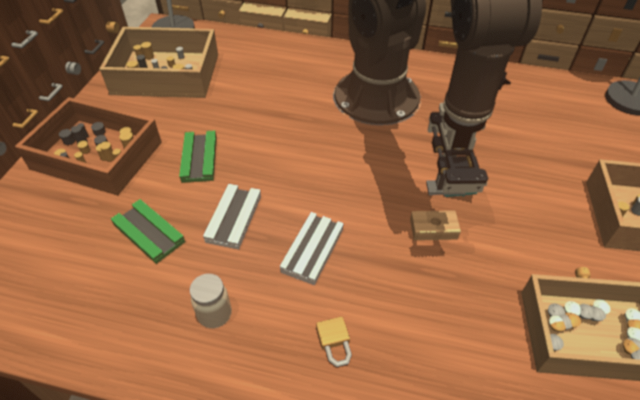

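The gauge is lifted off; the stand at (435,225) is empty with its hole showing. Now carrying it to the bar.

Call:
arm_command(deltas=[{"xyz":[-2.5,-0.2,0],"turn":1,"jaw":255},{"xyz":[-6,-0.5,0],"turn":2,"jaw":255},{"xyz":[-9.5,-0.9,0],"turn":4,"jaw":255},{"xyz":[-13,-1.2,0],"turn":6,"jaw":255},{"xyz":[-16.5,-1.5,0],"turn":8,"jaw":255}])

```text
clock: 4.18
position: [0.4797, 0.041, 0.1554]
ee_rot: [-2.08, -2.354, -0.001]
force: [1.4, -0.8, -3.7]
width: 0.283
```

```bash
python3 -c "
from h import *
go(.5315,-.2462,.15,0.25)
"
```

```text
t 4.18 pos [0.4797 0.041  0.1554] yaw_y 7.07 zaxis [ 0.     0.001 -1.   ] d cm [-29.14   1.6    0.52] turn 6.82 j7 0.12 F [ 1.4 -0.8 -3.7] w 0.283
```

Call:
arm_command(deltas=[{"xyz":[-3.5,0.2,0],"turn":1.5,"jaw":255},{"xyz":[-7,0.4,0],"turn":3,"jaw":255},{"xyz":[-10.5,0.6,0],"turn":4.5,"jaw":255},{"xyz":[-14,0.8,0],"turn":5.5,"jaw":255},{"xyz":[-17.5,1,0],"turn":6.5,"jaw":255}])

```text
clock: 4.6
position: [0.5103, -0.1329, 0.154]
ee_rot: [-2.21, -2.23, 0.001]
force: [0.8, 0.2, -2.9]
width: 0.281
```

```bash
python3 -c "
from h import *
go(.5315,-.2462,.15,0.25)
"
```

```text
t 4.6 pos [ 0.5103 -0.1329  0.154 ] yaw_y 0.53 zaxis [-0.002  0.001 -1.   ] d cm [-11.35   2.01   0.38] turn 0.28 j7 0.41 F [ 0.8  0.2 -2.9] w 0.281
```

Call:
arm_command(deltas=[{"xyz":[-3.5,0.6,0],"turn":0.3,"jaw":255},{"xyz":[-7,1.2,0],"turn":0.3,"jaw":255},{"xyz":[-9.5,1.7,0],"turn":0.3,"jaw":255},{"xyz":[-11,2,0],"turn":0.3,"jaw":255},{"xyz":[-11.3,2,0],"turn":0.3,"jaw":255}])

```text
clock: 5.02
position: [0.5304, -0.2496, 0.1524]
ee_rot: [-2.221, -2.22, 0.005]
force: [0.4, 0.1, -2.7]
width: 0.282
```

Call:
arm_command(deltas=[{"xyz":[0,0,0],"turn":0,"jaw":255}])

```text
clock: 5.1
position: [0.5297, -0.25, 0.1512]
ee_rot: [-2.221, -2.217, 0.007]
force: [0.3, 0.2, -3.5]
width: 0.284
```

```bash
python3 -c "
from h import *
im=cap('scene','s4');np.savez('s4.npz',**im)
im=cap('top','t4');np.savez('t4.npz',**im)
im=cap('wrist','w4')
go(.5315,-.2462,.15,0.25)
"
```

```text
t 5.25 pos [ 0.5299 -0.2483  0.1516] yaw_y 0.03 zaxis [-0.005 -0.    -1.   ] d cm [0.21 0.16 0.15] turn -0.22 j7 0.62 F [ 0.5 -0.3 -2. ] w 0.285
```

View pics/s4.png

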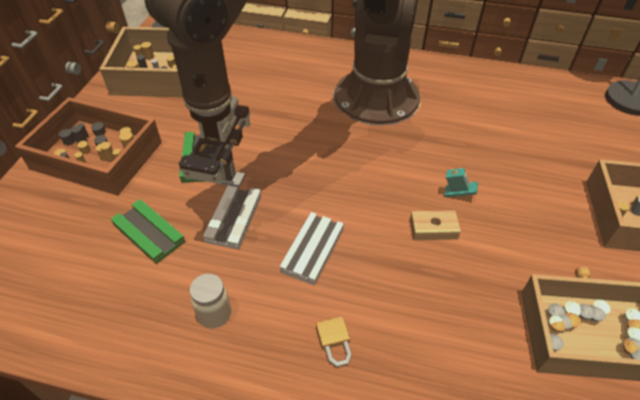

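View pics/t4.png

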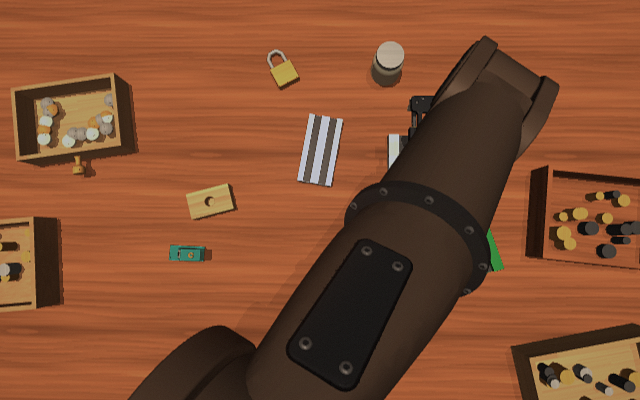

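View pics/w4.png

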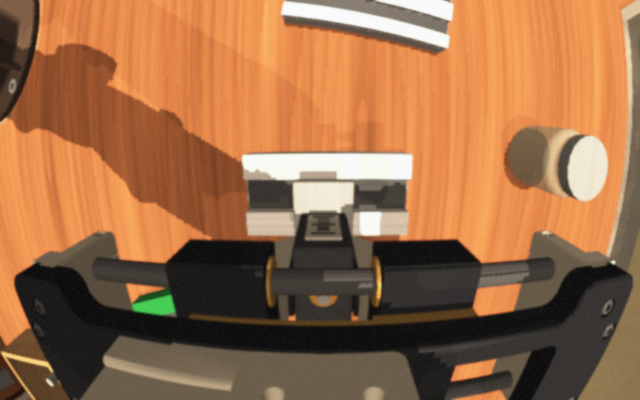

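The stand is empty, the gauge is held over the single-channel bar, and the twin bar at (312,247) is unchanged. The turquoise look-alike looks different though: the top view has its ring at (190,253), where it was (178,253). I'll compare the before and after clouds.

```bash
python3 - <<'E'
from h import *
out=[]
for n in('top0','t4','scene0','s4'):
    im=np.load(n+'.npz');P=cloud(im);f=im['frame']
    if n[0]=='t': sl=np.s_[232:275,150:225]
    else: sl=np.s_[155:210,435:500]
    Q=P[sl].reshape(-1,3);C=f[sl].reshape(-1,3).astype(int)
    g=(C[:,1]>C[:,0]+25)&(C[:,2]>C[:,0]+15)
    for lo,hi in((.004,.2),(.004,.015),(.02,.06),(.055,.08)):
        m=(Q[:,2]>lo)&(Q[:,2]<hi)&(g if lo<.01 else True)
        if m.sum()>4:
            r=cv2.minAreaRect((Q[m,:2]*1000).astype(np.float32));print(n,lo,m.sum(),np.round(r[0]),np.round(r[1]),round(r[2]),'z',np.round(np.percentile(Q[m,2],[5,50,95]),3))
    out.append(cv2.resize(f[sl][:,:,::-1],(390,290),interpolation=cv2.INTER_CUBIC))
cv2.imwrite('pics/cmp.png',np.vstack([np.hstack(out[:2]),np.hstack(out[2:])]))
E
```

```text
top0 0.004 348 [333. 266.] [75. 32.] 88 z [0.025 0.076 0.081]
top0 0.02 248 [332. 266.] [75. 34.] 88 z [0.023 0.027 0.052]
top0 0.055 212 [332. 265.] [44. 26.] 88 z [0.06  0.078 0.08 ]
t4 0.004 388 [332. 251.] [76. 31.] 87 z [0.011 0.058 0.079]
t4 0.004 36 [331. 228.] [15. 30.] 88 z [0.007 0.011 0.013]
t4 0.02 188 [332. 253.] [76. 32.] 90 z [0.026 0.038 0.054]
t4 0.055 251 [330. 237.] [50. 26.] 87 z [0.061 0.071 0.079]
scene0 0.004 330 [336. 266.] [36. 73.] 1 z [0.024 0.029 0.082]
scene0 0.02 422 [335. 267.] [76. 38.] 88 z [0.023 0.029 0.056]
scene0 0.055 225 [335. 266.] [45. 30.] 89 z [0.057 0.072 0.08 ]
s4 0.004 274 [337. 251.] [33. 72.] 2 z [0.013 0.04  0.08 ]
s4 0.004 22 [342. 230.] [12. 16.] 1 z [0.009 0.012 0.014]
s4 0.02 382 [341. 255.] [37. 76.] 12 z [0.024 0.039 0.057]
s4 0.055 256 [333. 238.] [51. 31.] 85 z [0.057 0.069 0.079]
```

View pics/cmp.png

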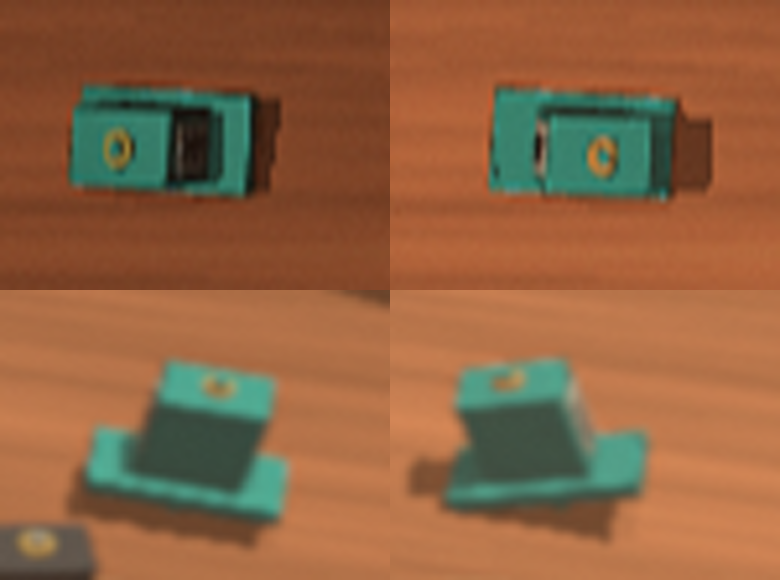

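The turquoise look-alike was balancing on its extended probe (foot about 18 mm up) and has tipped to lean on its foot edge. I'll check whether it had tipped before I came near, and measure how the gauge sits in the grip.

```bash
python3 - <<'E'
from h import *
# wrist depth at t=1.35: turquoise
w=np.load('w1.npz');d=w['depth'];K=w['camera_matrix']
v,u=np.mgrid[:400,:640];du=u-K[0,2];dv=v-K[1,2];r=np.hypot(du,dv);th=r/K[0,0]
X=np.tan(th)*du/np.maximum(r,1e-6)*d;Y=np.tan(th)*dv/np.maximum(r,1e-6)*d
P=np.stack([X,-Y,-d,np.ones_like(d)],-1)@w['cam_to_world'].T
C=w['frame'].astype(int);g=(C[...,1]>C[...,0]+25)&(C[...,2]>C[...,0]+15)
g[:, 300:]=0
Q=P[g][:,:3]
for lo,hi in((.004,.02),(.02,.035),(.055,.1)):
    m=(Q[:,2]>lo)&(Q[:,2]<hi)
    if m.sum()>4:
        rr=cv2.minAreaRect((Q[m,:2]*1000).astype(np.float32));print('w1 turq',lo,m.sum(),np.round(rr[0]),np.round(rr[1]),round(rr[2]))
im=np.load('s4.npz');P=cloud(im)
Q=P[150:230,190:270].reshape(-1,3);Q=Q[np.isfinite(Q[:,0])]
t=np.array([.5299,-.2483,.1516]);L=(Q-t)*1000
for z in range(-24,40,4):
    m=(abs(L[:,2]-z)<2)&(abs(L[:,0])<30)&(abs(L[:,1])<50)
    if m.sum()>2: print(z,m.sum(),np.round([L[m,0].min(),L[m,0].max(),L[m,1].min(),L[m,1].max()]))
a=im['frame'][130:230,170:270,::-1];cv2.imwrite('pics/s4c.png',cv2.resize(a,(600,600),interpolation=cv2.INTER_CUBIC))
m=(L[:,2]>-14)&(L[:,2]<-4)&(L[:,0]>5)&(L[:,0]<20)&(abs(L[:,1])<42)
A=np.c_[L[m,:2],np.ones(m.sum())];print('foot top plane',m.sum(),np.linalg.lstsq(A,L[m,2],rcond=None)[0])
E
```

```text
w1 turq 0.02 1357 [335. 267.] [75. 35.] 87
w1 turq 0.055 1889 [335. 268.] [44. 26.] 88
-20 15 [10. 17. -7. 35.]
-16 29 [-15.  18.  -3.  37.]
-12 106 [-17.  19.  -5.  38.]
-8 55 [-15.  18.  -2.  37.]
-4 12 [-11.  14.   4.  20.]
0 12 [-12.  17.   8.  21.]
4 23 [-6. 19.  6. 21.]
8 15 [-6. 24.  6. 21.]
12 17 [-10.  23.   7.  20.]
16 19 [-9. 30.  6. 20.]
20 23 [-3. 27.  6. 21.]
24 20 [-7. 30.  7. 21.]
28 23 [-14.  27.   7.  20.]
32 24 [-7. 30.  7. 21.]
36 15 [-9. 29.  7. 21.]
foot top plane 91 [-0.08986133 -0.03172212 -8.37270044]
```

View pics/s4c.png

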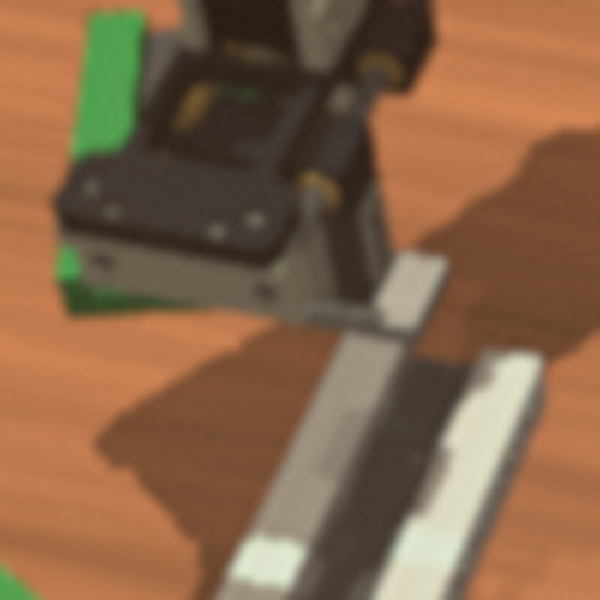

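The foot is square and level in the grip, with its +y edge 37–38 mm from the TCP and its underside about 19 mm below it. The turquoise one was still upright at t=1.35; my fingers and gripper body stayed clear of it, so it tipped later without a contact I could detect. I'll leave it alone and descend to just above the channel.

Call:
arm_command(deltas=[{"xyz":[0.1,0.1,1.5],"turn":-0.2,"jaw":255},{"xyz":[0.2,0.15,3.5],"turn":-0.2,"jaw":255},{"xyz":[0.2,0.15,5.5],"turn":-0.2,"jaw":255},{"xyz":[0.2,0.15,7],"turn":-0.2,"jaw":255},{"xyz":[0.2,0.15,7.5],"turn":-0.2,"jaw":255}])

```text
clock: 5.67
position: [0.5299, -0.2437, 0.0742]
ee_rot: [-2.209, -2.223, 0.007]
force: [-0.5, -0.1, -4.2]
width: 0.282
```

Call:
arm_command(deltas=[{"xyz":[0,0,0],"turn":0,"jaw":255},{"xyz":[0,0,0],"turn":0,"jaw":255}])

```text
clock: 5.83
position: [0.5299, -0.2425, 0.0742]
ee_rot: [-2.207, -2.224, 0.007]
force: [-0.2, -0.2, -3.3]
width: 0.281
```

```bash
python3 -c "
from h import *
go(.5315,-.2462,.0453,0.25)
"
```

```text
t 5.83 pos [ 0.5299 -0.2425  0.0742] yaw_y 0.44 zaxis [-0.009  0.003 -1.   ] d cm [-0.38  0.18  2.89] turn 0.19 j7 0.67 F [-0.2 -0.2 -3.3] w 0.281
```

Call:
arm_command(deltas=[{"xyz":[-0.4,0.2,0.3],"turn":0.1,"jaw":255},{"xyz":[-0.4,0.2,0.8],"turn":0.1,"jaw":255},{"xyz":[-0.4,0.2,1.2],"turn":0.1,"jaw":255},{"xyz":[-0.4,0.2,1.4],"turn":0.1,"jaw":255},{"xyz":[-0.4,0.2,1.4],"turn":0.1,"jaw":255}])

```text
clock: 6.25
position: [0.5315, -0.2463, 0.0597]
ee_rot: [-2.209, -2.221, 0.007]
force: [0.3, -0.0, -2.9]
width: 0.282
```

```bash
python3 -c "
from h import *
im=cap('scene','s5');np.savez('s5.npz',**im)
im=cap('wrist','w5');np.savez('w5.npz',**im)
go(.5315,-.2462,.0453,0.25)
im=np.load('s5.npz');a=im['frame'][130:260,160:290,::-1];a=cv2.resize(a,(400,400),interpolation=cv2.INTER_CUBIC)
w=np.load('w5.npz')['frame'][100:350,200:450,::-1];cv2.imwrite('pics/c5.png',np.hstack([a,cv2.resize(w,(400,400))]))
"
```

```text
t 6.35 pos [ 0.5317 -0.2464  0.0602] yaw_y 0.33 zaxis [-0.009  0.003 -1.   ] d cm [ 0.02 -0.01  1.49] turn 0.08 j7 0.69 F [-0.2 -0.3 -2.5] w 0.284
```

View pics/c5.png

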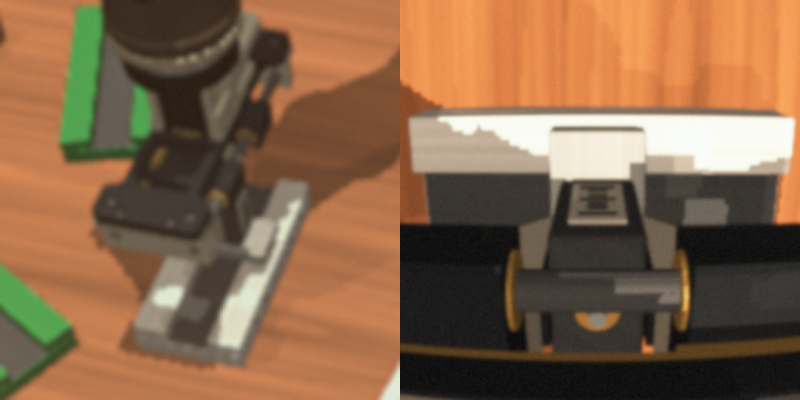

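The foot is centred over the channel in both views. Before lowering, I'll compare the foot edges with the bar edges within a single camera's data.

```bash
python3 - <<'E'
from h import *
w=np.load('w5.npz');d=w['depth'];K=w['camera_matrix']
v,u=np.mgrid[:400,:640];du=u-K[0,2];dv=v-K[1,2];r=np.hypot(du,dv);th=r/K[0,0]
X=np.tan(th)*du/np.maximum(r,1e-6)*d;Y=np.tan(th)*dv/np.maximum(r,1e-6)*d
P=(np.stack([X,-Y,-d,np.ones_like(d)],-1)@w['cam_to_world'].T)[...,:3].reshape(-1,3)*1000
near=(abs(P[:,0]-531)<120)&(abs(P[:,1]+246)<70)
F=P[near&(P[:,2]>44)&(P[:,2]<56)&(abs(P[:,0]-531)<25)&(P[:,1]>-224)]
B=P[near&(P[:,2]>21)&(P[:,2]<31)&(P[:,1]>-232)]
print('foot n',len(F),'x',np.percentile(F[:,0],[1,99]),'y',np.percentile(F[:,1],[1,99]),'z',np.median(F[:,2]))
print('bar n',len(B),'x',np.percentile(B[:,0],[.5,99.5]),'y',np.percentile(B[:,1],[1,99]),'z',np.median(B[:,2]))
# bar edge line & inner edge
for x0 in(470,590):
    m=abs(B[:,0]-x0)<10;print(x0,np.percentile(B[m,1],[2,98]))
im=np.load('s5.npz');P=cloud(im).reshape(-1,3)*1000
near=(abs(P[:,0]-531)<120)&(abs(P[:,1]+246)<60)
B=P[near&(P[:,2]>21)&(P[:,2]<31)];F=P[near&(P[:,2]>44)&(P[:,2]<56)&(P[:,1]>-222)&(abs(P[:,0]-531)<25)]
print('scene bar',np.percentile(B[:,:2],[1,99],axis=0),'foot',len(F),np.percentile(F[:,:2],[2,98],axis=0))
E
```

```text
foot n 1841 x [514.94274081 548.06823441] y [-223.85739284 -207.85249267] z 51.2335774481108
bar n 7056 x [454.18265682 611.8844096 ] y [-229.9646352  -206.18220572] z 26.6269605005731
470 [-229.80478717 -206.56525611]
590 [-229.62202731 -206.24135809]
scene bar [[ 454.34570242 -285.70841187]
 [ 613.3994177  -205.91503615]] foot 87 [[ 515.71803263 -221.62004601]
 [ 549.02426589 -207.73941331]]
```

Within one camera the foot centre is at y ≈ −245.6 and the bar centre at −245.8. The x centres agree within 1.5 mm and the yaw difference is about 0.2°. Lowering slowly.

Call:
arm_command(deltas=[{"xyz":[0,0,0.3],"turn":0,"jaw":255},{"xyz":[0,0,0.6],"turn":0,"jaw":255},{"xyz":[0,0,0.8],"turn":0,"jaw":255},{"xyz":[0,0,0.95],"turn":0,"jaw":255},{"xyz":[0,0,1.1],"turn":0,"jaw":255}], force=35)

```text
clock: 6.77
position: [0.5316, -0.2463, 0.0492]
ee_rot: [-2.209, -2.222, 0.007]
force: [-1.9, 1.2, 2.0]
width: 0.282
```

```bash
python3 -c "
from h import *
go(.5315,-.2462,.0453,0.25)
"
```

```text
t 6.77 pos [ 0.5316 -0.2463  0.0492] yaw_y 0.33 zaxis [-0.009  0.003 -1.   ] d cm [ 0.01 -0.01  0.39] turn 0.08 j7 0.7 F [-1.9  1.2  2. ] w 0.282
```

The force has gone from −2.7 to +2.0 N, so the probe is on the floor and being pushed in, as predicted. Continuing.

Call:
arm_command(deltas=[{"xyz":[0,0,0.15],"turn":0,"jaw":255},{"xyz":[0,0,0.25],"turn":0,"jaw":255},{"xyz":[0,0,0.35],"turn":0,"jaw":255}])

```text
clock: 7.02
position: [0.5315, -0.2464, 0.0458]
ee_rot: [-2.209, -2.221, 0.007]
force: [-0.5, 0.3, 1.5]
width: 0.276
```

```bash
python3 -c "
from h import *
go(.5315,-.2462,.0453,0.25);print(observe()['ft_torque'])
"
```

```text
t 7.02 pos [ 0.5315 -0.2464  0.0458] yaw_y 0.32 zaxis [-0.009  0.003 -1.   ] d cm [ 0.02 -0.    0.05] turn 0.07 j7 0.7 F [-0.5  0.3  1.5] w 0.276
[ 0.15752666  0.48818385 -0.00912996]
```

Call:
arm_command(deltas=[{"xyz":[0,0,0.08],"turn":0,"jaw":255},{"xyz":[0,0,0.12],"turn":0,"jaw":255}])

```text
clock: 7.18
position: [0.5315, -0.2463, 0.0455]
ee_rot: [-2.209, -2.221, 0.005]
force: [-6.7, 5.2, 18.6]
width: 0.281
```

```bash
python3 -c "
from h import *
go(.5315,-.2462,.0453,0.25);print(observe()['ft_torque'])
"
```

```text
t 7.18 pos [ 0.5315 -0.2463  0.0455] yaw_y 0.32 zaxis [-0.009  0.004 -1.   ] d cm [ 0.01 -0.    0.02] turn 0.07 j7 0.7 F [-6.7  5.2 18.6] w 0.281
[ 0.54613298  1.45584676 -0.07663069]
```

The foot has made contact, with force up to 18.6 N. One slight extra press to seat it fully.

Call:
arm_command(deltas=[{"xyz":[0,0,0.09],"turn":0,"jaw":255},{"xyz":[0,0,0.09],"turn":0,"jaw":255}])

```text
clock: 7.35
position: [0.5316, -0.2463, 0.0456]
ee_rot: [-2.209, -2.221, 0.004]
force: [-4.6, 3.2, 13.8]
width: 0.284
```

```bash
python3 -c "
from h import *
go(.5315,-.2462,.0453,0.25);print(observe()['ft_torque'])
im=cap('wrist','w6');np.savez('w6.npz',**im)
im=cap('scene','s6');np.savez('s6.npz',**im)
a=im['frame'][130:260,160:290,::-1];a=cv2.resize(a,(400,400),interpolation=cv2.INTER_CUBIC)
w=np.load('w6.npz')['frame'][100:350,200:450,::-1];cv2.imwrite('pics/c6.png',np.hstack([a,cv2.resize(w,(400,400))]))
go(.5315,-.2462,.0453,0.25)
"
```

```text
t 7.35 pos [ 0.5316 -0.2463  0.0456] yaw_y 0.31 zaxis [-0.008  0.004 -1.   ] d cm [ 0.01 -0.01  0.03] turn 0.06 j7 0.7 F [-4.6  3.2 13.8] w 0.284
[ 3.63236137e-01  1.11705945e+00 -1.91415594e-04]
t 7.45 pos [ 0.5316 -0.2463  0.0455] yaw_y 0.31 zaxis [-0.008  0.004 -1.   ] d cm [ 0.01 -0.01  0.02] turn 0.06 j7 0.7 F [-5.1  3.1 14.2] w 0.281
```

View pics/c6.png

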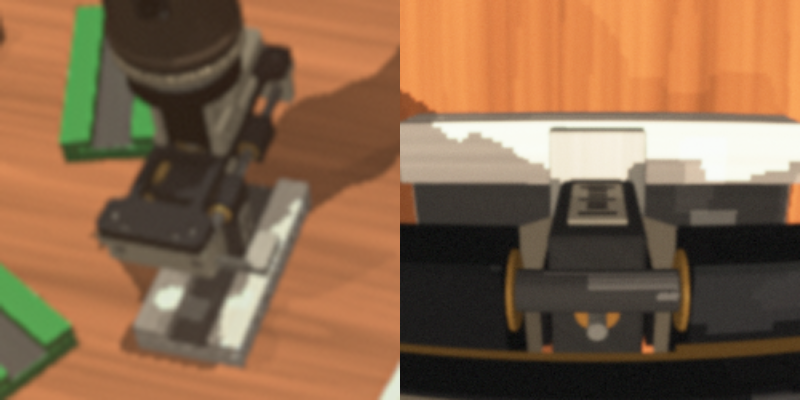

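The foot sits on both edges and the rod has risen. One firmer press at about 24 N, then I'll unload before opening.

Call:
arm_command(deltas=[{"xyz":[0,0,0.12],"turn":0,"jaw":255},{"xyz":[0,0,0.16],"turn":0,"jaw":255},{"xyz":[0,0,0.16],"turn":0,"jaw":255}])

```text
clock: 7.7
position: [0.5315, -0.2463, 0.0455]
ee_rot: [-2.21, -2.221, 0.003]
force: [-6.8, 5.1, 21.2]
width: 0.285
```

Call:
arm_command(deltas=[{"xyz":[0,0,0],"turn":0,"jaw":255},{"xyz":[0,0,0],"turn":0,"jaw":255}])

```text
clock: 7.87
position: [0.5318, -0.2465, 0.0457]
ee_rot: [-2.21, -2.222, 0.002]
force: [0.2, -0.9, -3.6]
width: 0.282
```

```bash
python3 -c "
from h import *
go(.5315,-.2462,.0453,0.25);print(observe()['ft_torque'])
"
```

```text
t 7.87 pos [ 0.5318 -0.2465  0.0457] yaw_y 0.29 zaxis [-0.007  0.004 -1.   ] d cm [ 0.03 -0.03  0.04] turn 0.04 j7 0.7 F [ 0.2 -0.9 -3.6] w 0.282
[-0.08457831  0.03353709  0.0364944 ]
```

Call:
arm_command(deltas=[{"xyz":[0,0,0.04],"turn":0,"jaw":255},{"xyz":[0,0,0.04],"turn":0,"jaw":165},{"xyz":[0,0,0.04],"turn":0,"jaw":130},{"xyz":[0,0,0.04],"turn":0,"jaw":100},{"xyz":[0,0,0.02],"turn":0,"jaw":90}])

```text
clock: 8.28
position: [0.5318, -0.2465, 0.0453]
ee_rot: [-2.21, -2.222, 0.003]
force: [0.1, -0.1, 0.3]
width: 0.522
```

```bash
python3 -c "
from h import *
cap('wrist','w7')
go(.5315,-.2462,.0453,0.25)
"
```

```text
t 8.33 pos [ 0.5319 -0.2465  0.0454] yaw_y 0.29 zaxis [-0.007  0.004 -1.   ] d cm [ 0.03 -0.03  0.01] turn 0.04 j7 0.7 F [-0.4 -0.8  0.1] w 0.564
```

View pics/w7.png

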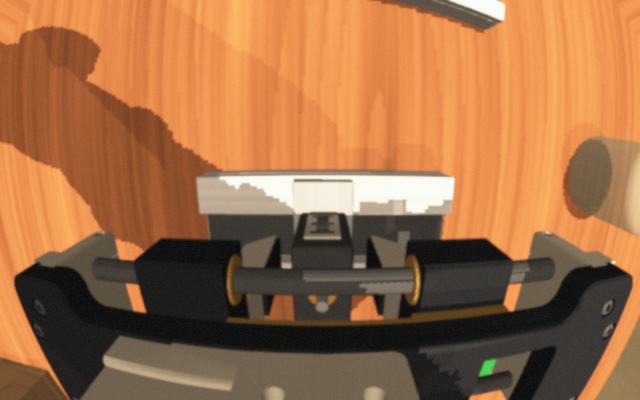

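The jaws are clear on both sides and the gauge stands at (322,255). Retracting straight up.

Call:
arm_command(deltas=[{"xyz":[0,0,-0.5],"turn":0,"jaw":90},{"xyz":[0,0,-1.5],"turn":0,"jaw":90},{"xyz":[0,0,-3.5],"turn":0,"jaw":90},{"xyz":[0,0,-6],"turn":0,"jaw":90},{"xyz":[0,0,-9],"turn":0,"jaw":90}])

```text
clock: 8.75
position: [0.5317, -0.2467, 0.1362]
ee_rot: [-2.209, -2.22, 0.004]
force: [1.5, 0.0, -0.5]
width: 0.644
```

Call:
arm_command(deltas=[{"xyz":[0,0,-3],"turn":0,"jaw":90},{"xyz":[1,0,-6],"turn":0,"jaw":90},{"xyz":[3,-2,-8],"turn":0,"jaw":90},{"xyz":[6,-5,-9],"turn":0,"jaw":90},{"xyz":[9,-8,-10],"turn":0,"jaw":90}])

```text
clock: 9.17
position: [0.4543, -0.1603, 0.238]
ee_rot: [-2.212, -2.22, 0.003]
force: [0.0, 1.7, 1.1]
width: 0.649
```

Call:
arm_command(deltas=[{"xyz":[3,-2,0],"turn":0,"jaw":90},{"xyz":[6,-4,0],"turn":0,"jaw":90},{"xyz":[9,-6,0],"turn":0,"jaw":90},{"xyz":[12,-8,0],"turn":0,"jaw":90},{"xyz":[15,-9,0],"turn":0,"jaw":90}])

```text
clock: 9.58
position: [0.3613, -0.01, 0.2399]
ee_rot: [-2.213, -2.219, 0.001]
force: [0.1, -0.3, 0.3]
width: 0.648
```

Call:
arm_command(deltas=[{"xyz":[4,0,0],"turn":0,"jaw":90},{"xyz":[8,0,0],"turn":0,"jaw":90},{"xyz":[12,0,0],"turn":0,"jaw":90},{"xyz":[15,0,0],"turn":0,"jaw":90},{"xyz":[16,0,0],"turn":0,"jaw":90}])

```text
clock: 10.0
position: [0.3607, 0.1543, 0.2417]
ee_rot: [-2.208, -2.224, -0.003]
force: [0.9, -0.3, -0.3]
width: 0.646
```

```bash
python3 - <<'E'
from h import *
s=observe();print(s['clock'],s['position'],s['dq'].round(2))
im=cap('scene','s8');np.savez('s8.npz',**im);t=cap('top','t8');np.savez('t8.npz',**t)
a=cv2.resize(im['frame'][130:260,170:300,::-1],(400,400),interpolation=cv2.INTER_CUBIC)
b=cv2.resize(t['frame'][110:220,350:460,::-1],(400,400),interpolation=cv2.INTER_CUBIC)
cv2.imwrite('pics/c8.png',np.hstack([a,b]))
P=cloud(t)
for n,(u0,u1,v0,v1) in dict(bar=(375,435,120,215),twin=(290,350,100,200)).items():
    Q=P[v0:v1,u0:u1].reshape(-1,3);z=Q[:,2]
    for lo,hi in((.008,.3),(.02,.031),(.033,.042),(.08,.095),(.09,.12)):
        m=(z>lo)&(z<hi)
        if m.sum()>5:
            r=cv2.minAreaRect((Q[m,:2]*1000).astype(np.float32));print(n,lo,hi,m.sum(),np.round(r[0],1),np.round(r[1],1),round(r[2],1),'z',np.round(np.median(z[m]),4))
E
```

```text
10.0 [0.36068506 0.1543491  0.24165556] [-0.11  0.07 -0.05 -0.06  0.01  0.01 -0.17]
bar 0.008 0.3 2466 [ 531.5 -246.3] [160.6  80.7] 0.4 z 0.0256
bar 0.02 0.031 1163 [ 531.5 -246.3] [160.6  80.7] 0.3 z 0.0259
bar 0.033 0.042 221 [ 529.9 -246.1] [32.9 75.3] 0.3 z 0.0361
bar 0.08 0.095 254 [ 530.9 -244.8] [26.5 41.8] 0.2 z 0.0879
bar 0.09 0.12 46 [ 529.9 -244.4] [21.7 36.4] 0.4 z 0.0908
twin 0.008 0.3 2362 [573.7 -47.6] [ 80.1 160.3] 80.2 z 0.024
twin 0.02 0.031 1682 [573.8 -47.6] [ 80.  160.2] 80.1 z 0.0253
```

View pics/c8.png

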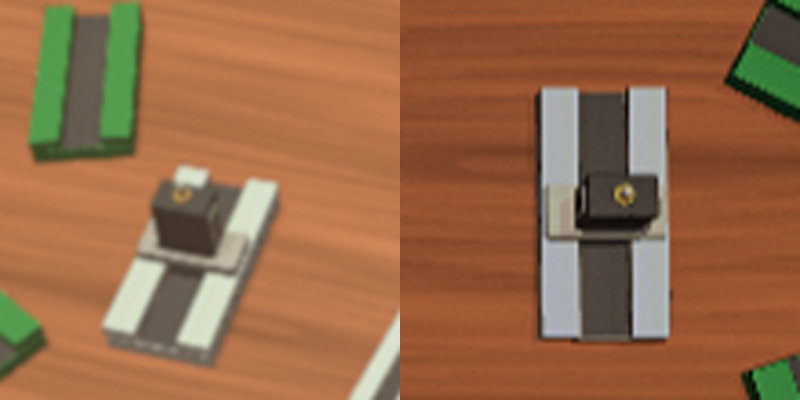

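View pics/t8.png

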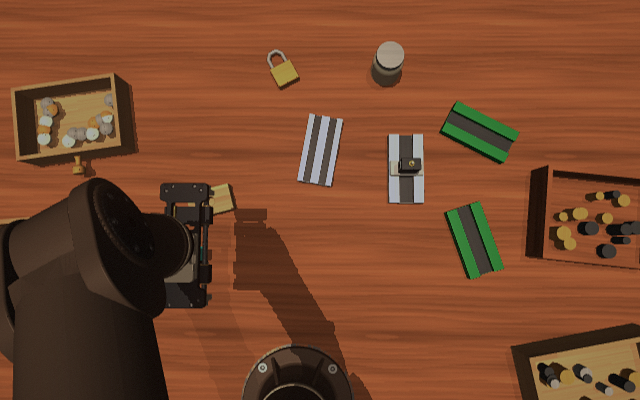

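The foot top is at 36.1 mm (expected 36) and the body top at 87.9 mm (expected 88). The bar and twin bar moved less than 0.3 mm. A last tilt check before handing in.

```bash
python3 - <<'E'
from h import *
for nm in('t8','s8'):
    P=cloud(np.load(nm+'.npz')).reshape(-1,3)*1000;L=P-[531.5,-246.2,0]
    L=L[np.isfinite(L[:,0])]
    for n,lo,hi,bx,by in(('foot',33,40,15,36),('body',84,92,11,19),('bartop',21,31,76,38)):
        m=(L[:,2]>lo)&(L[:,2]<hi)&(abs(L[:,0])<bx)&(abs(L[:,1])<by)
        if n=='bartop': m&=abs(L[:,1])>20
        A=np.c_[L[m,:2],np.ones(m.sum())];c=np.linalg.lstsq(A,L[m,2],rcond=None)[0]
        print(nm,n,m.sum(),'slopes deg',np.degrees(c[:2]).round(2),'z0',c[2].round(2),'xy mid',L[m,:2].mean(0).round(1))
    m=(L[:,2]>93)&(abs(L[:,0])<15)&(abs(L[:,1])<20);print('rod pts',m.sum(),L[m].round(1)[:6].tolist())
t0=cloud(np.load('top0.npz')).reshape(-1,3)*1000-[531.5,-246.2,0]
s=observe();print(s['clock'],abs(s['dq']).max())
E
```

```text
t8 foot 130 slopes deg [ 0.2  -0.13] z0 36.15 xy mid [-1.2 10.7]
t8 body 168 slopes deg [-0.89 -0.37] z0 88.37 xy mid [-0.1  0.2]
t8 bartop 758 slopes deg [ 0.03 -0.05] z0 26.03 xy mid [-1.7 -0.3]
rod pts 7 [[1.8, -0.6, 96.1], [1.1, -1.9, 100.1], [-0.9, 2.1, 98.9], [-1.1, 0.3, 100.5], [-0.5, -2.4, 97.1], [-2.1, 1.1, 93.4]]
s8 foot 139 slopes deg [1.25 0.84] z0 35.81 xy mid [4.1 7.6]
s8 body 123 slopes deg [-1.63 -0.36] z0 87.83 xy mid [1.  0.4]
s8 bartop 541 slopes deg [0.14 0.12] z0 25.64 xy mid [14.4  6.1]
rod pts 7 [[-2.1, -2.0, 97.9], [0.4, 1.7, 101.7], [1.4, -0.6, 98.8], [2.0, 2.1, 100.3], [5.5, 1.2, 100.6], [1.9, 1.6, 96.7]]
10.1 0.05344376056287851
```

The foot slopes no more than 0.2° in the top view. The rod top is at about 100 mm, which is 26 + 74, so the reading is 6 mm. Letting the arm settle, then handing in.

Call:
arm_command(deltas=[{"xyz":[0,0,0],"turn":0,"jaw":90},{"xyz":[0,0,0],"turn":0,"jaw":90}])

```text
clock: 10.27
position: [0.3611, 0.1503, 0.2416]
ee_rot: [-2.212, -2.222, -0.0]
force: [0.6, -0.1, 0.5]
width: 0.648
```

```bash
python3 -c "
from cell import *
print(sign_off())"
```

```text
the job is handed in; nothing more can be done
None
```

I took the dark gauge from its stand and stood it square across the silver single-channel bar, about midway along. I pressed it down until the foot sat on both edges, reaching about 21 N at most, then released it and backed the arm away. I handed in at about 10.3 s.

**Checks that agree:**
- **Seating:** the foot top is at 36.1 mm (36 expected) and slopes at most 0.2° in the top view. The body top is at 88 mm.
- **Reading:** the rod top is at about 100 mm, which puts the probe at about 6 mm, as it should be over the wide channel.
- **Placement:** the foot is centred within about 2 mm of the bar's centre, and yaw agrees within about 0.2°.
- **Bars:** neither bar moved more than about 0.3 mm from where I first measured it.

**Checks that disagree or are less certain:**
- **Tilt:** slopes fitted to few or noisy points, in the scene view and on the body top, came out at 0.4–1.6°. They had opposite signs, so I took them as noise.
- **Turquoise look-alike:** it first stood upright on its extended probe. It was still upright at t = 1.35 s, but by t = 5.2 s it had tipped to lean on its foot edge. I felt no contact, and by the gripper's sizes nothing should have reached it, so I think it lost its balance. I can't prove that, and I left it alone.

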